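# Pull-test the board clips and weed out the tired one

### The job

The three board clips in the rack have each been left holding a test card, and one of them has a tired spring. With the clips still locked in their bays, pull the card straight up out of each one, feel which clip grips clearly weaker than the others, and stand the three cards in the wire card stand, one to a slot. Then hold down the weak clip's release tab while sliding it forward out of its bay, towards you, and stand it upright in the grey repair tray; the two sound clips stay home in their bays, and the two bottles and the mug stay where they are.

Things in the scene. Friction and masses are not known exactly. Their poses are not given: they have to be found in the camera images.
- clip_a_mid (a point): One of three look-alike board clips (grey weighted foot, upright spring jaws, 0.35 kg), any clip in any bay. Point: centre of its upright spine, 26 mm above its underside. x: to the back of the bay (it slides out along -x), y: along the rack, z: up. Grip it by the spine: 38 mm wide (y), flat sides, 9 mm thick, up to 52 mm above the underside. All clips are 52 mm tall, 96 mm long.
- clip_b_mid (a point): Another of the three, same shape and same point. The foot is 52 mm wide, from 30 mm in front (-x) of the point to 22 mm behind it; the card's plane is 9.5 mm in front of it. One clip of the three has a tired spring: a card pulled straight up slips out of it at about 1.5 to 6 N; out of a sound clip it takes 8 to 18 N, and the clip first rises 2 mm against the lips of its bay.
- clip_c_mid (a point): Another of the three, same shape and same point. With its tab held down a clip slides out of its bay along -x and can be lifted after 66 mm of travel (until then the rack's lips hold its foot down); it slides on the desk top, about 5 N of drag.
- clip_a_jaw (a joint): Angle of clip_a's moving jaw, rad: 0 while it presses on a card, negative as it closes. When empty, a sound clip's jaws shut (-0.13); a tired spring has taken a set and leaves them about 1.5 mm apart (-0.06). 0 for every clip as long as its card is in.
- clip_b_jaw (a joint): The same for clip_b.
- clip_c_jaw (a joint): The same for clip_c.
- clip_a_tab_top (a point): Top of clip_a's release tab, a black thumb pad in front of the clip: flat, 32 mm wide (y), clear from 17 mm in front (-x) of the point to 10 mm behind it, 14.5 mm above the desk when up. An upturned catch 4 mm thick ends it in front (inner face 17 mm from the point, 8.5 mm higher than the pad). Axes as the clip's; the point is 51.5 mm in front of the clip's point.
- clip_b_tab_top (a point): The same for clip_b. Pressed straight down 5.5 mm or more (7.5 mm at most; 2.5 N to start, 5 N at the bottom) the tab's latch ears pass under the rack's stops; while it is held down the same fingertip can drag the clip out along -x by the catch. Let go, the tab springs up; behind the stops it locks the clip.
- clip_c_tab_top (a point): The same for clip_c. The rack's stops stand 14 mm high beside the bay, 7 mm or more behind (+x) this point and 20 mm or more off the bay's middle line.
- card_a_mid (a point): Test card upright in the jaws of clip_a: fibreglass, 3 mm thick (x), 60 mm wide (y), 69 mm tall, 50 g, its top 13 mm a black grip strip 12 mm thick and 60 mm long. Point: its centre, 34.5 mm above its lower edge (middle of the grip strip 28 mm above the point). The jaws hold its lowest 19 mm; lifted 25 mm it is out.
- card_b_mid (a point): The same kind of card, in clip_b.
- card_c_mid (a point): The same kind of card, in clip_c.
- rack: Low aluminium rail fixed to the desk: three bays side by side along its y, centres at -78, 0 and +78 mm, open towards -x (the robot's side). Origin on the desk top, at the middle bay. Bars 11 mm high (14 mm at the front stops), from 34.5 mm in front of the origin to 42.5 mm behind; their lips reach over the clips' feet so that no clip can lift. A clip at home has its point 9.5 mm behind the origin line.
- stand: Steel card stand fixed to the desk: dark base plate 76 mm (x) by 136 mm (y), 5 mm thick, with three V slots between pairs of wire loops 43 mm high. Origin: centre of its underside. The slots run along its x and lie at y = -48, 0 and +48 mm; each is 7 mm wide at the plate, 17 mm at the top, 70 mm long. A card stands in one on the plate, leaning up to 15 degrees.
- tray: Open grey repair tray fixed to the desk: 150 mm (its x) by 110 mm (its y), 20 mm high, walls and floor 4 mm (floor top at 4 mm). Origin: centre of its underside.
- ipa_bottle: White dispenser bottle with a red nozzle, 62 mm across, 155 mm tall, bystander. Origin: centre of its underside.
- mug: Orange mug, 81 mm across, 113 mm with its handle, 101 mm tall, bystander. Origin: on its underside.
- flux_bottle: Small amber bottle with a white cap, 35 mm across, 68 mm tall, bystander. Origin: centre of its underside.
Things that resemble listed ones, but are neither listed nor needed, are in the scene too. Leave any orange or purple look-alike of the part that bears card_a_mid alone.

How it is judged (in metres and radians):
On the way:
1. all three cards have been pulled out of their clips, with all three clips still home in their bays (distance between card_a_mid and clip_a_mid above 0.075 m and distance between card_b_mid and clip_b_mid above 0.075 m and distance between card_c_mid and clip_c_mid above 0.075 m and x of clip_a_mid in the frame of rack between -0.01 and 0.025 m and y of clip_a_mid in the frame of rack between -0.09 and 0.09 m and z of each of clip_a_mid, clip_b_mid, clip_c_mid in the frame of rack below 0.034 m and angle between each of clip_a_mid, clip_b_mid, clip_c_mid's own z axis and vertical below 0.12 rad and x of clip_b_mid in the frame of rack between -0.01 and 0.025 m and y of clip_b_mid in the frame of rack between -0.09 and 0.09 m and x of clip_c_mid in the frame of rack between -0.01 and 0.025 m and y of clip_c_mid in the frame of rack between -0.09 and 0.09 m), for 0.1 s.
At the end, for the whole second after the job is handed in: The three cards stand in the card stand, one to a slot (within 22 mm of its middle line, 25 mm apart, leaning under 0.4 rad); the tired clip (jaws apart when empty) stands upright (within 0.12 rad) on the tray's floor; the two sound ones are upright and within about 15 mm of home in their bays (x of card_a_mid in the frame of stand between -0.022 and 0.022 m and y of card_a_mid in the frame of stand between -0.068 and 0.068 m and z of each of card_a_mid, card_b_mid, card_c_mid in the frame of stand below 0.046 m and angle between each of card_a_mid, card_b_mid, card_c_mid's own z axis and vertical below 0.4 rad and x of card_b_mid in the frame of stand between -0.022 and 0.022 m and y of card_b_mid in the frame of stand between -0.068 and 0.068 m and x of card_c_mid in the frame of stand between -0.022 and 0.022 m and y of card_c_mid in the frame of stand between -0.068 and 0.068 m and horizontal distance between card_a_mid and card_b_mid above 0.025 m and horizontal distance between each of card_b_mid, card_a_mid and card_c_mid above 0.025 m and ((value of joint clip_a_jaw below -0.095 rad and (x of clip_a_mid in the frame of rack between -0.01 and 0.025 m and y of clip_a_mid in the frame of rack between -0.09 and 0.09 m and z of clip_a_mid in the frame of rack below 0.034 m and angle between clip_a_mid's own z axis and vertical below 0.12 rad)) or (value of joint clip_a_jaw above -0.095 rad and x of clip_a_mid in the frame of tray between -0.07 and 0.07 m and y of clip_a_mid in the frame of tray between -0.05 and 0.05 m and z of clip_a_mid in the frame of tray below 0.036 m and angle between clip_a_mid's own z axis and vertical below 0.12 rad)) and ((value of joint clip_b_jaw below -0.095 rad and (x of clip_b_mid in the frame of rack between -0.01 and 0.025 m and y of clip_b_mid in the frame of rack between -0.09 and 0.09 m and z of clip_b_mid in the frame of rack below 0.034 m and angle between clip_b_mid's own z axis and vertical below 0.12 rad)) or (value of joint clip_b_jaw above -0.095 rad and x of clip_b_mid in the frame of tray between -0.07 and 0.07 m and y of clip_b_mid in the frame of tray between -0.05 and 0.05 m and z of clip_b_mid in the frame of tray below 0.036 m and angle between clip_b_mid's own z axis and vertical below 0.12 rad)) and ((value of joint clip_c_jaw below -0.095 rad and (x of clip_c_mid in the frame of rack between -0.01 and 0.025 m and y of clip_c_mid in the frame of rack between -0.09 and 0.09 m and z of clip_c_mid in the frame of rack below 0.034 m and angle between clip_c_mid's own z axis and vertical below 0.12 rad)) or (value of joint clip_c_jaw above -0.095 rad and x of clip_c_mid in the frame of tray between -0.07 and 0.07 m and y of clip_c_mid in the frame of tray between -0.05 and 0.05 m and z of clip_c_mid in the frame of tray below 0.036 m and angle between clip_c_mid's own z axis and vertical below 0.12 rad))); the robot touches nothing.
It fails at once if the ipa bottle is pushed more than 30 mm from its place or knocked over (distance of ipa_bottle from where it was at the start of the episode above 0.03 m or angle between ipa_bottle's own z axis and vertical above 0.5 rad).
It fails at once if the mug is pushed more than 30 mm from its place or knocked over (distance of mug from where it was at the start of the episode above 0.03 m or angle between mug's own z axis and vertical above 0.5 rad).
It fails at once if the flux bottle is pushed more than 30 mm from its place or knocked over (distance of flux_bottle from where it was at the start of the episode above 0.03 m or angle between flux_bottle's own z axis and vertical above 0.5 rad).
It also fails if it takes over 72 s, if anything falls off the work surface, if the arm or the gripper's body presses on something with over 40 N, if the wrist force passes 120 N, or if a joint passes its speed limit or range.

### The arm

A 6-joint arm with a two-finger parallel gripper is mounted at the origin on a cart in front of the work surface, level with it; the furniture and walls round the work are solid. World frame = base frame: x ahead of the robot, y to its left, z up, the work surface at z = 0. Lengths are in mm, angles in rad, forces in N, time in s.
With the tool pointing down it reaches from about 350 to 775 mm from the base axis. Payload 7.3 kg.
Tool frame: the origin (TCP) lies on the centre line of the jaws, within the pads' length; the fingertips stand finger_overhang ahead of it and the grasp point (between the pads) lies 8 mm behind it (finger_overhang is the distance from the TCP to the fingertips, in mm); z points along the fingers, y is the line along which they close (so a half turn about z gives the same grasp; the last joint's range is limited). The gripper opens to 92 mm and grips with 3 to 60 N. Pads are 19 mm wide; open, the fingers measure 130 mm over their backs; the gripper's body (75 mm by 190 mm) begins 47 mm behind the grasp point.
Start: joints at [-1.364, 0.342, 1.524, -0, 1.275, -0.146], TCP at [181.424, -492.675, 237.741] pointing down, gripper open.
Joint ranges: [-2.53, 2.53], [-0.77, 2.02], [0.04, 2.7], [-1, 4.14], [0.28, 2.66], [-3.11, 3.11]. Speed limits (rad/s): [2.57, 2.57, 3.14, 3.14, 3.14, 3.14].

### API

Orientations are given as [roll, pitch, yaw] about the fixed x, y, z axes, in that order (R = Rz(yaw) Ry(pitch) Rx(roll)).
In Python, from plant import get_obs, capture, close_job, finger_overhang gives the robot as it stands.
- The arm moves only by the shell command python3 -m inch 'ROWS'. ROWS is JSON, one flat list of numbers, 7 for each row, row after row: the turn, a rotation vector about the tool's x, y, z scaled (see below), then the shift along the tool's x, y, z scaled (see below), then the closure, from -1 (fully open) to 1 (shut). In form: [ax, ay, az, tx, ty, tz, gripper, ax, ay, az, tx, ty, tz, gripper, ...]. A call has 1 to 10 rows; each row shifts and turns the commanded pose from where the row before left it, along the tool's axes as they then stand; what a row does not reach is not made up. The controller multiplies each number of a shift by 0.8 m and each number of a turn by 1.5 rad. A row lasts 1/12 s, in which the tool goes at most 41.7 mm and 7.16 degrees, less where a joint would pass 70% of its speed; a pose out of reach is approached as far as the arm can. A call with a number of a shift or a turn outside -1 to 1 is refused whole. A call with a gripper value outside its range is refused whole. The fingers move at their own pace and stop on an object; the grip force is fixed at half the most. Time passes only in rows, so rows that do not move let the fingers close. It gives the time, the measured TCP pose, the force, the opening and the grip force at its end, in the units of the state.
- get_obs(): the state, without advancing time (a new reading comes with each control period).
- capture(name): name is "side" or "top"; returns a dict with "image" (480x640x3 uint8, red, green, blue), "mtx" (3x3 intrinsics, pixels), "pose" (4x4, takes a point from camera to world coordinates). Camera axes: x right, y up, looking along -z (the intrinsics and any distortion apply to the point x, -y, -z); pixel columns grow to the right and rows downward; lengths in mm; the calibration is good to about 2 mm. A picture is of the moment at which its call begins. There is no depth.
- close_job(): hands the job in; it is judged then, once.
The state is a dict: "time": time; "joint_positions": joint angles; "dq": joint speeds; "tau": joint torques, N m; "tool_pos": TCP position; "tcp_rot": TCP orientation; "contact_force": force on the tool from outside, world axes, zero at the start; "moment": the same for the moment, N m; "grip_width": finger opening in mm; "finger_force": force on a finger pad.
Only numpy, scipy, OpenCV 4.12 (cv2) and the standard library are available. Lean on these libraries where they do the work, as an engineer would, in place of code of your own. Each camera call takes 0.05 s, during which the arm holds its last target. There are 200 camera calls.

## Working session

There is one attempt and no reset: what is moved stays moved. The work goes in short steps, Python scripts to look and compute and a shell command to move; the robot and the scene stay as the last step left them, time stands still between calls to the robot, and variables do not carry over. Pictures are saved under pics/ and viewed, at most 10 in all, crops included, and the job is handed in when it is done.

```bash
ls; mkdir -p pics; python3 - <<'E'
from plant import *
import cv2
print(get_obs(), finger_overhang)
for n in("side","top"):
    c=capture(n); cv2.imwrite(f"pics/{n}0.png",c["image"][:,:,::-1]); print(n,c["mtx"],c["pose"],[k for k in c])
E
```

```text
pics
{'time': 0.0, 'joint_positions': array([-1.36399221e+00,  3.42753851e-01,  1.52501955e+00, -5.35007813e-06,
        1.27538584e+00, -1.46019680e-01]), 'dq': array([ 0.00129984,  0.00032252,  0.00181175, -0.00034231,  0.00033527,
       -0.00035879]), 'tau': array([-2.52337195e-03, -4.31244707e+01, -2.44221228e+01,  7.15176109e-02,
        5.58408850e-02, -1.24109888e-04]), 'tool_pos': array([ 181.34245982, -492.2731716 ,  237.02790746]), 'tcp_rot': array([-3.14004200e+00, -2.22878207e-04,  3.52825187e-01]), 'contact_force': array([ 0.27771524,  0.85367285, -1.15965828]), 'moment': array([ 0.03286371, -0.04156386,  0.03110647]), 'finger_force': 0.0, 'grip_width': 92.17671268154648} 11.0
side [[456.76325186   0.         312.98045461]
 [  0.         456.76325186 234.15176125]
 [  0.           0.           1.        ]] [[ 9.99142061e-01  3.96771422e-02 -1.18687048e-02  5.25267907e+02]
 [-3.57739760e-02  6.82477836e-01 -7.30030291e-01 -6.95514854e+02]
 [-2.08653877e-02  7.29828561e-01  6.83311721e-01  7.04723447e+02]
 [ 0.00000000e+00  0.00000000e+00  0.00000000e+00  1.00000000e+00]] ['image', 'mtx', 'pose']
top [[473.1263229    0.         316.49357968]
 [  0.         473.1263229  236.80096077]
 [  0.           0.           1.        ]] [[-1.09719823e-02  9.84359750e-01 -1.75828033e-01  3.78775967e+02]
 [-9.99910631e-01 -1.21439236e-02 -5.59062090e-03 -1.84198352e+00]
 [-7.63842439e-03  1.75750979e-01  9.84405022e-01  1.01139151e+03]
 [ 0.00000000e+00  0.00000000e+00  0.00000000e+00  1.00000000e+00]] ['image', 'mtx', 'pose']
```

View pics/side0.png

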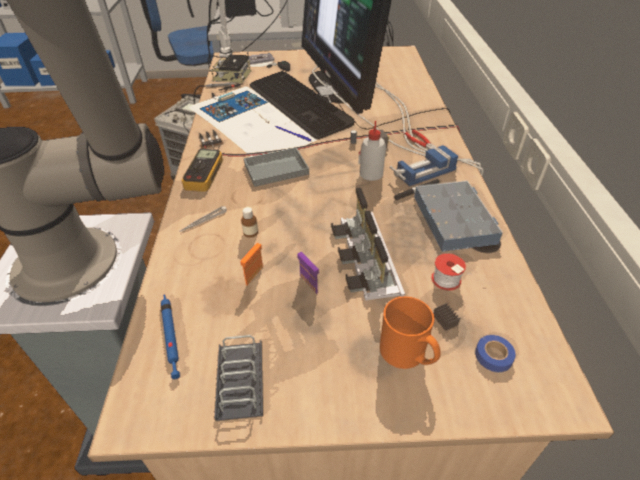

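View pics/top0.png

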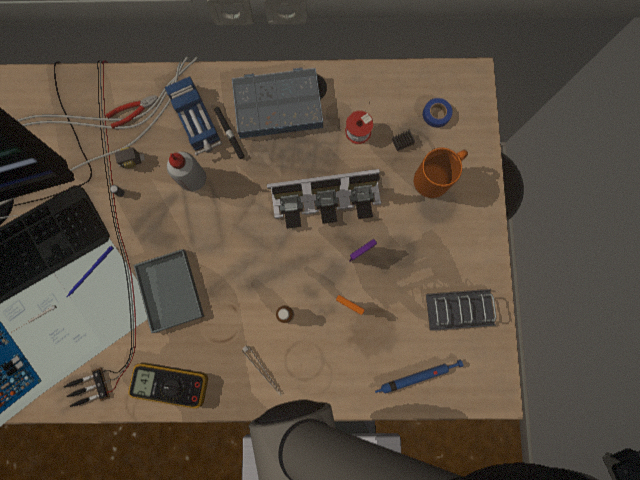

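The side view shows the rack with three black-topped cards at about (375,245), the stand at (240,380), the grey tray at (276,168), an orange look-alike at (252,263) and a purple one at (308,271). In the top view the rack is at (326,195), the stand at (462,310) and the tray at (169,291). I'll enlarge these next.

```bash
python3 - <<'E'
import cv2, numpy as np
t=cv2.imread("pics/top0.png"); s=cv2.imread("pics/side0.png")
def cr(i,x,y,w,h,k): return cv2.resize(i[y:y+h,x:x+w],None,fx=k,fy=k,interpolation=cv2.INTER_CUBIC)
M=np.zeros((600,800,3),np.uint8)
a=cr(t,260,160,133,75,6)  # 798x450
cv2.imwrite("pics/c_rack_top.png",a)
b=cr(s,320,180,100,125,4.8) #480x600
M[:600,:480]=b
c=cr(t,420,280,100,60,3.2); M[:192,480:800]=c   # stand top
d=cr(t,130,240,80,100,2.5); M[195:445,480:680]=d # tray top
cv2.imwrite("pics/c_mix.png",M)
N=np.zeros((600,800,3),np.uint8)
N[:540,:360]=cr(s,205,330,80,120,4.5)
N[:300,370:790]=cr(s,240,140,70,50,6)
cv2.imwrite("pics/c_side.png",N)
E
```

```text
(no output)
```

View pics/c_rack_top.png

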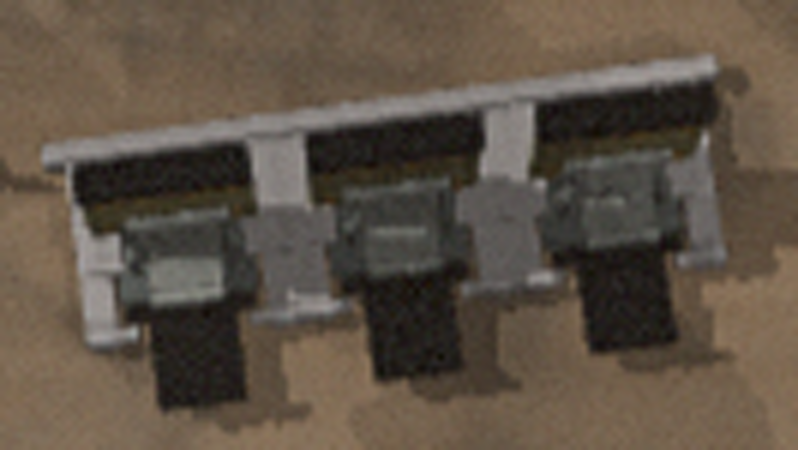

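View pics/c_mix.png

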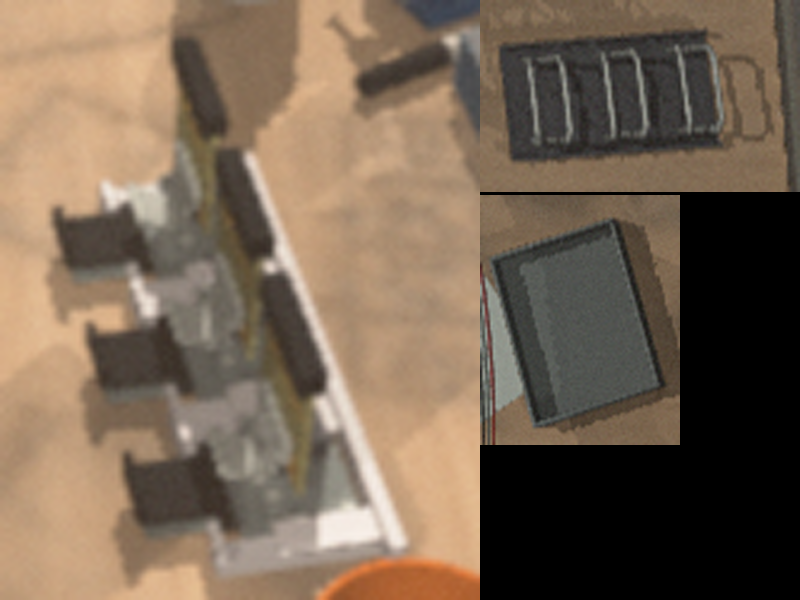

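View pics/c_side.png

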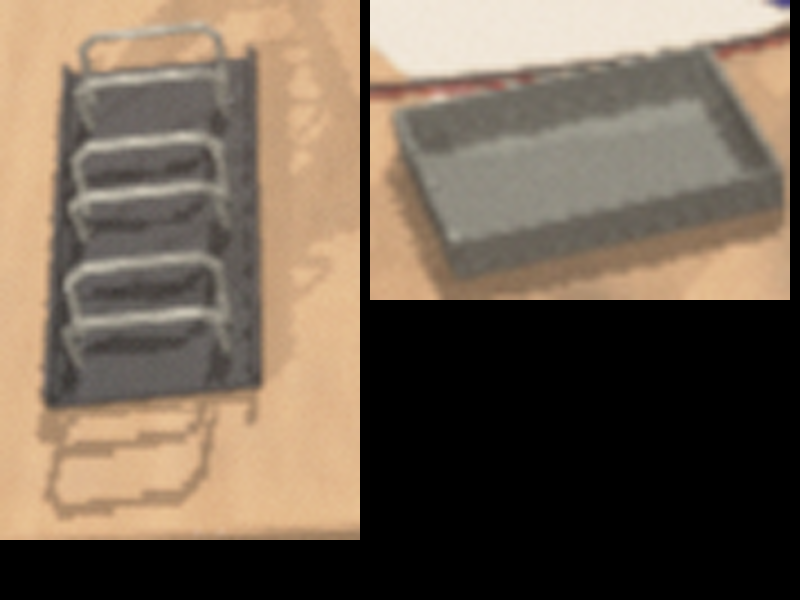

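```bash
cat > h.py <<'E'
import numpy as np, cv2
K={"side":(456.76325186,312.98045461,234.15176125),"top":(473.1263229,316.49357968,236.80096077)}
P={"side":np.array([[9.99142061e-01,3.96771422e-02,-1.18687048e-02,5.25267907e+02],[-3.57739760e-02,6.82477836e-01,-7.30030291e-01,-6.95514854e+02],[-2.08653877e-02,7.29828561e-01,6.83311721e-01,7.04723447e+02]]),
"top":np.array([[-1.09719823e-02,9.84359750e-01,-1.75828033e-01,3.78775967e+02],[-9.99910631e-01,-1.21439236e-02,-5.59062090e-03,-1.84198352e+00],[-7.63842439e-03,1.75750979e-01,9.84405022e-01,1.01139151e+03]])}
def ray(n,p):
    f,cx,cy=K[n]; d=P[n][:,:3]@np.array([(p[0]-cx)/f,-(p[1]-cy)/f,-1]); return P[n][:,3],d/np.linalg.norm(d)
def onz(n,p,z):
    o,d=ray(n,p); return o+d*(z-o[2])/d[2]
def tri(pt,ps):
    A=0;b=0;R=[ray("top",pt),ray("side",ps)]
    for o,d in R: m=np.eye(3)-np.outer(d,d);A=A+m;b=b+m@o
    X=np.linalg.solve(A,b); return X,max(np.linalg.norm((np.eye(3)-np.outer(d,d))@(X-o)) for o,d in R)
def proj(n,X):
    f,cx,cy=K[n]; c=(np.asarray(X)-P[n][:,3])@P[n][:,:3]; return np.stack([cx-f*c[...,0]/c[...,2],cy+f*c[...,1]/c[...,2]],-1)
def crop(p,off,k): return (np.array(p)+.5)/k-.5+np.array(off)
E
python3 - <<'E'
from h import *
np.set_printoptions(precision=1,suppress=True)
T=[(166,171),(395,139),(627,109)];S=[(201,88),(245,203),(293,335)]
for t,s in zip(T,S): print("strip",*tri(crop(t,(260,160),6),crop(s,(320,180),4.8)))
for t,s in zip([(20,47),(225,35),(240,147),(32,160)],[(65,65),(45,405),(260,385),(255,50)]):pass
ST=[(20,47),(225,35),(240,147),(32,160)];SS=[(255,50),(260,385),(45,405),(65,65)]
for t,s in zip(ST,SS): a=crop(t,(420,280),3.2);b=crop(s,(205,330),4.5);print("stand",*tri(a,b),onz("top",a,5),onz("side",b,5))
# tray corners: top view up=+x, left=+y
TT=[(15,63),(135,25),(183,190),(60,232)];TS=[(342,48),(410,178),(87,243),(30,110)]
for t,s in zip(TT,TS): a=crop(t,(130,240),2.5);b=crop(s,(240,140),6);print("tray",*tri(a,b))
for p in[(45,155),(715,65)]: print("back",onz("top",crop(p,(260,160),6),11))
for p in[(152,408),(245,400),(376,380),(461,370),(592,352),(676,343)]: print("tabfront top",onz("top",crop(p,(260,160),6),23))
for n,p in[("top",(460,160)),("top",(284,314))]:print(onz(n,p,60))
E
```

```text
strip [642.4  60.9  96.2] 0.2977036261238629
strip [652.3 -15.8  95.7] 0.045912979623850624
strip [661.5 -93.6  95.4] 0.2744806727492605
stand [ 433.5 -224.9    7.5] 1.3358636580271241 [ 432.3 -225.8    5. ] [ 434.4 -223.     5. ]
stand [ 440.6 -361.1    4. ] 1.9843905178334327 [ 438.6 -361.2    5. ] [ 442.7 -361.2    5. ]
stand [ 366.9 -365.2    5. ] 0.9826804664969586 [ 365.9 -365.5    5. ] [ 367.8 -365.     5. ]
stand [ 359.5 -228.8    8.8] 0.3611202776819241 [ 359.1 -229.8    5. ] [ 359.  -226.2    5. ]
tray [502.4 386.9  19.7] 2.144457249491578
tray [532.5 287.1  16.6] 0.4347219530061328
tray [394.5 240.6  22.2] 1.8152492313721242
tray [362.5 340.8  23. ] 2.732679688938981
back [673.2 110.9  11. ]
back [ 704.2 -134.8   11. ]
tabfront top [576.1  70.8  23. ]
tabfront top [578.6  37.8  23. ]
tabfront top [585.2  -8.8  23. ]
tabfront top [588.5 -39.1  23. ]
tabfront top [594.5 -85.8  23. ]
tabfront top [ 597.4 -115.8   23. ]
[ 708.7 -299.4   60. ]
[393.8  69.8  60. ]
```

```bash
cat > go.py <<'E'
# usage: go.py x y z -> totals in move units along tool axes at the present yaw; optional 4th: target yaw
import sys, numpy as np
from plant import get_obs
np.set_printoptions(precision=4,suppress=True)
a=[float(v) for v in sys.argv[1:]]; o=get_obs(); r=o["tcp_rot"]; y=r[2]
if len(a)>3:
    d=(a[3]-y+np.pi)%(2*np.pi)-np.pi; print("az total",-d/1.5); y=a[3]
R=np.array([[np.cos(y),np.sin(y),0],[np.sin(y),-np.cos(y),0],[0,0,-1]])
print("shift total",R.T@(np.array(a[:3])-o["tool_pos"])/800,"pos",o["tool_pos"],"rpy",r,"F",o["contact_force"],"w",o["grip_width"],"t",o["time"])
E
python3 go.py 661 -93.5 200 1.694
python3 -m inch '[0,0,-0.08,0,0,0,0, 0,0,-0.08,0,0,0,0, 0,0,-0.08,0,0,0,0, 0,0,-0.08,0,0,0,0, 0,0,-0.08,0,0,0,0, 0,0,-0.08,0,0,0,0, 0,0,-0.08,0,0,0,0, 0,0,-0.08,0,0,0,0, 0,0,-0.08,0,0,0,0, 0,0,-0.08,0,0,0,0]'
python3 -m inch '[0,0,-0.08,0,0,0,0, 0,0,-0.014,0,0,0,0, 0,0,0,0,0,0,0]'
python3 go.py 661 -93.5 200 1.694
python3 - <<'E'
from h import *
np.set_printoptions(precision=0,suppress=True)
for nm,p,z in[("purple",(363,250),60),("orange",(350,305),60),("ipa",(180,160),155),("mug",(438,173),100)]:print(nm,onz("top",p,z))
E
```

```text
az total -0.8940994575447215
shift total [0.421  0.6563 0.0464] pos [ 181.3576 -492.2978  237.0956] rpy [-3.1402 -0.0002  0.3529] F [1.0242 0.0896 0.6783] w 92.37156544330148 t 0.1
time: 0.93
tool_pos: [181.3, -492.4, 237.3]
tcp_rot: [-3.141, -0.001, 1.559]
contact_force: [-0.1, -0.7, -0.7]
grip_width: 45.7
finger_force: 0.0
time: 1.18
tool_pos: [181.4, -492.5, 237.4]
tcp_rot: [-3.142, -0.001, 1.692]
contact_force: [-0.4, -1.0, 0.1]
grip_width: 45.5
finger_force: 0.0
az total -0.0014228499380619652
shift total [0.4213 0.6563 0.0468] pos [ 181.379  -492.4963  237.4357] rpy [-3.1415 -0.0007  1.6919] F [-0.3898 -1.0332  0.0867] w 45.48009695112226 t 1.1833
purple [520. -91.  60.]
orange [410. -62.  60.]
ipa [683. 260. 155.]
mug [ 668. -241.  100.]
```

```bash
python3 -m inch '[0,0,0,0.021,0.033,0.0025,0, 0,0,0,0.021,0.033,0.0025,0, 0,0,0,0.021,0.033,0.0025,0, 0,0,0,0.021,0.033,0.0025,0, 0,0,0,0.021,0.033,0.0025,0, 0,0,0,0.021,0.033,0.0025,0, 0,0,0,0.021,0.033,0.0025,0, 0,0,0,0.021,0.033,0.0025,0, 0,0,0,0.021,0.033,0.0025,0, 0,0,0,0.021,0.033,0.0025,0]' | head -2
python3 -m inch '[0,0,0,0.021,0.033,0.0025,0, 0,0,0,0.021,0.033,0.0025,0, 0,0,0,0.021,0.033,0.0025,0, 0,0,0,0.021,0.033,0.0025,0, 0,0,0,0.021,0.033,0.0025,0, 0,0,0,0.021,0.033,0.0025,0, 0,0,0,0.021,0.033,0.0025,0, 0,0,0,0.021,0.033,0.0025,0, 0,0,0,0.021,0.032,0.0025,0, 0,0,0,0.015,0.02,0,0]'
python3 -m inch '[0,0,0,0,0,0,0, 0,0,0,0,0,0,0, 0,0,0,0,0,0,0]' >/dev/null
python3 go.py 661 -93.5 86 1.694
```

```text
time: 2.02
tool_pos: [423.8, -292.4, 217.6]
time: 2.85
tool_pos: [655.2, -98.4, 198.6]
tcp_rot: [-3.141, -0.001, 1.691]
contact_force: [-0.2, -0.6, -0.2]
grip_width: 45.8
finger_force: 0.0
az total -0.001299928919702135
shift total [0.0081 0.0109 0.1417] pos [ 653.1062 -101.0193  199.3845] rpy [-3.1405  0.0001  1.6921] F [-0.8236  0.1782  0.3801] w 46.040044412650104 t 3.1
```

```bash
python3 -m inch '[0,0,0,0.008,0.011,0,0, 0,0,0,0,0,0.035,0, 0,0,0,0,0,0.035,0, 0,0,0,0,0,0.035,0, 0,0,0,0,0,0.0367,0, 0,0,0,0,0,0,0, 0,0,0,0,0,0,0]'
python3 go.py 661 -93.5 86 1.694
python3 - <<'E'
from plant import *
import cv2, numpy as np
M=np.zeros((560,800,3),np.uint8)
s=capture("side")["image"][:,:,::-1]; t=capture("top")["image"][:,:,::-1]
r=lambda i,x,y,w,h,k: cv2.resize(i[y:y+h,x:x+w],None,fx=k,fy=k,interpolation=cv2.INTER_CUBIC)
M[:560,:448]=r(s,320,170,112,140,4); M[:352,448:800]=r(t,290,140,88,88,4)
cv2.imwrite("pics/g1.png",M)
E
```

```text
time: 3.68
tool_pos: [660.8, -93.5, 85.6]
tcp_rot: [-3.139, -0.001, 1.692]
contact_force: [0.6, -0.4, 0.9]
grip_width: 45.9
finger_force: 0.0
az total -0.0011178628887919355
shift total [-0.0001  0.0002 -0.0006] pos [660.8198 -93.4556  85.551 ] rpy [-3.1387 -0.001   1.6923] F [ 0.5565 -0.3891  0.8672] w 45.8869611061086 t 3.6833
```

View pics/g1.png

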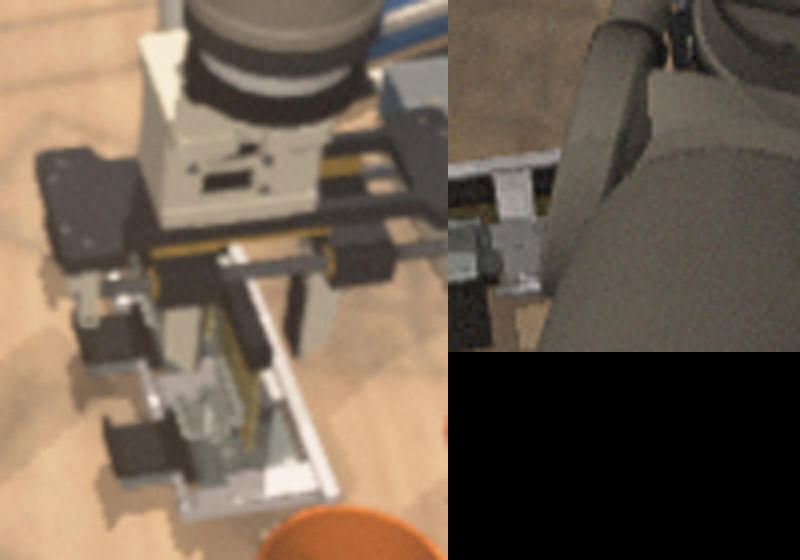

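The crop shows strip c around (245,310) between the two finger pads at (180,335) and (318,305), so the straddle is good. Next I close and pull in stages.

```bash
python3 -m inch '[0,0,0,0,0,0,1, 0,0,0,0,0,0,1, 0,0,0,0,0,0,1, 0,0,0,0,0,0,1, 0,0,0,0,0,0,1]'
python3 -m inch '[0,0,0,0,0,-0.001,1, 0,0,0,0,0,-0.001,1]' | grep -E "pos|contact"
python3 -m inch '[0,0,0,0,0,-0.001,1, 0,0,0,0,0,-0.001,1]' | grep -E "pos|contact"
python3 -m inch '[0,0,0,0,0,-0.001,1, 0,0,0,0,0,-0.001,1]' | grep -E "pos|contact"
python3 -m inch '[0,0,0,0,0,-0.0015,1, 0,0,0,0,0,-0.0015,1]' | grep -E "pos|contact"
python3 -m inch '[0,0,0,0,0,-0.0015,1, 0,0,0,0,0,-0.0015,1]' | grep -E "pos|contact"
python3 -m inch '[0,0,0,0,0,-0.0015,1, 0,0,0,0,0,-0.0015,1]' | grep -E "pos|contact"
python3 -m inch '[0,0,0,0,0,-0.0025,1, 0,0,0,0,0,-0.0025,1]' | grep -E "pos|contact"
python3 -m inch '[0,0,0,0,0,-0.0025,1, 0,0,0,0,0,-0.0025,1]' | grep -E "pos|contact"
python3 -m inch '[0,0,0,0,0,-0.0025,1, 0,0,0,0,0,-0.0025,1]' | grep -E "pos|contact"
python3 -m inch '[0,0,0,0,0,-0.005,1, 0,0,0,0,0,-0.005,1]'
```

```text
time: 4.2
tool_pos: [661.8, -93.2, 86.9]
tcp_rot: [3.141, 0.0, 1.694]
contact_force: [0.1, -0.8, 0.1]
grip_width: 17.0
finger_force: 0.0
tool_pos: [661.2, -93.0, 87.4]
contact_force: [0.5, -0.7, -3.7]
tool_pos: [661.2, -93.0, 88.9]
contact_force: [0.1, 0.3, -4.4]
tool_pos: [661.0, -93.0, 90.1]
contact_force: [0.0, 0.8, -8.5]
tool_pos: [661.2, -93.0, 92.9]
contact_force: [-0.1, -0.8, -8.2]
tool_pos: [661.4, -93.1, 95.8]
contact_force: [0.4, 0.3, -8.7]
tool_pos: [661.5, -93.1, 98.4]
contact_force: [-0.2, -1.2, -7.7]
tool_pos: [661.6, -93.2, 102.6]
contact_force: [-0.8, 0.5, -8.1]
tool_pos: [661.7, -93.2, 106.8]
contact_force: [-0.4, -0.0, -6.9]
tool_pos: [662.7, -93.4, 112.0]
contact_force: [0.8, 0.2, 0.3]
time: 5.87
tool_pos: [662.4, -93.3, 119.9]
tcp_rot: [3.139, 0.001, 1.694]
contact_force: [0.7, 1.0, 0.3]
grip_width: 11.8
finger_force: 30.0
```

```bash
python3 -m inch '[0,0,0,0,0,-0.03,1, 0,0,0,0,0,-0.04,1, 0,0,0.04,0,0,-0.03,1, 0,0,0.08,0,0,0,1, 0,0,0.08,0,0,0,1, 0,0,0.08,0,0,0,1, 0,0,0.08,0,0,0,1, 0,0,0.08,0,0,0,1, 0,0,0.08,0,0,0,1, 0,0,0.08,0,0,0,1]'
python3 -m inch '[0,0,0.08,0,0,0,1, 0,0,0.08,0,0,0,1, 0,0,0.08,0,0,0,1, 0,0,0.08,0,0,0,1, 0,0,0.08,0,0,0,1, 0,0,0.08,0,0,0,1, 0,0,0,0,0,0,1, 0,0,0,0,0,0,1]'
python3 go.py 402.6 -342.9 110 0.053
```

```text
time: 6.7
tool_pos: [662.0, -93.2, 199.5]
tcp_rot: [3.14, -0.001, 0.788]
contact_force: [-1.3, -0.3, -1.2]
grip_width: 11.4
finger_force: 30.0
time: 7.37
tool_pos: [661.9, -93.2, 199.2]
tcp_rot: [3.141, -0.001, 0.077]
contact_force: [0.1, 0.5, -0.4]
grip_width: 11.6
finger_force: 30.0
az total 0.016254832202102183
shift total [-0.3402  0.2945  0.1115] pos [661.8855 -93.1844 199.2015] rpy [ 3.1411 -0.0013  0.0774] F [ 0.132   0.465  -0.4333] w 11.577672233955756 t 7.3667
```

```bash
python3 -m inch '[0,0,0.016,-0.02,0.0175,0,1, 0,0,0,-0.032,0.0277,0,1, 0,0,0,-0.032,0.0277,0,1, 0,0,0,-0.032,0.0277,0,1, 0,0,0,-0.032,0.0277,0,1, 0,0,0,-0.032,0.0277,0,1, 0,0,0,-0.032,0.0277,0,1, 0,0,0,-0.032,0.0277,0,1, 0,0,0,-0.032,0.0277,0,1, 0,0,0,-0.032,0.0277,0,1]' >/dev/null
python3 -m inch '[0,0,0,-0.032,0.0277,0,1, 0,0,0,0,0,0.02,1, 0,0,0,0,0,0.04,1, 0,0,0,0,0,0.035,1, 0,0,0,0,0,0,1, 0,0,0,0,0,0,1]'
python3 go.py 402.6 -342.9 110 0.053
python3 - <<'E'
from plant import *
import cv2, numpy as np
s=capture("side")["image"][:,:,::-1]; t=capture("top")["image"][:,:,::-1]
r=lambda i,x,y,w,h,k: cv2.resize(i[y:y+h,x:x+w],None,fx=k,fy=k,interpolation=cv2.INTER_CUBIC)
cv2.imwrite("pics/s1.png",r(s,190,310,110,130,4.5))
E
```

```text
time: 8.7
tool_pos: [401.7, -342.0, 122.1]
tcp_rot: [-3.14, 0.001, 0.052]
contact_force: [0.1, -0.0, -0.8]
grip_width: 11.6
finger_force: 30.0
az total -0.0006172375928690244
shift total [0.001  0.0011 0.0152] pos [ 401.7274 -342.0332  122.1404] rpy [-3.1399  0.0014  0.0521] F [ 0.1003 -0.0026 -0.7538] w 11.6291210450413 t 8.7
```

View pics/s1.png

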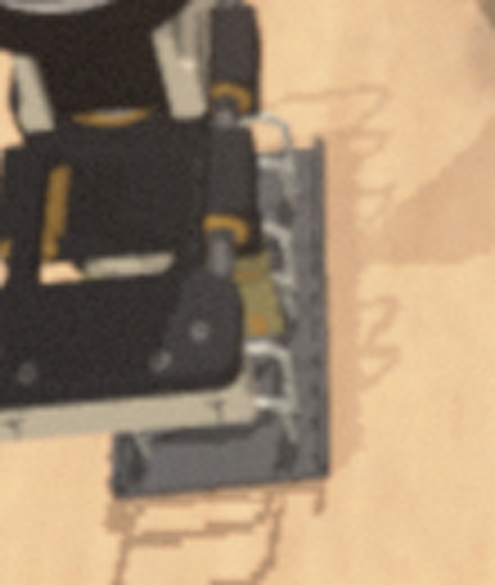

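The card hangs at (262,295), above and just behind the near loop pair (265,350)/(270,405). I'll check the slot lines numerically against the loop tops.

```bash
python3 - <<'E'
from h import *
np.set_printoptions(precision=1,suppress=True)
c=np.array([400.1,-295]);yh=np.array([-.053,.9986]);xh=np.array([.9986,.053])
for y in(48,0,-48):
    q=c+y*yh
    print(y,q,"side z46 proj",proj("side",[*q,46.]))
# loop tops midpoints, read in c_side (k4.5, off 205,330) and c_mix (k3.2, off 420,280)
L=[[(150,32),(150,80)],[(148,143),(148,190)],[(145,265),(145,320)]]
T=[[(53,98),(87,97)],[(129,94),(161,92)],[(204,92),(237,90)]]
for l,t in zip(L,T):
    m=[crop(p,(205,330),4.5) for p in l]; n=[crop(p,(420,280),3.2) for p in t]
    print("side mid",np.mean(m,0),onz("side",np.mean(m,0),46),"top",onz("top",np.mean(n,0),46))
E
```

```text
48 [ 397.6 -247.1] side z46 proj [236.5 340. ]
0 [ 400.1 -295. ] side z46 proj [235.5 365.1]
-48 [ 402.6 -342.9] side z46 proj [234.5 392.6]
side mid [237.9 342.1] [ 400.3 -251.4   46. ] top [ 398.2 -246.4   46. ]
side mid [237.5 366.6] [ 403.5 -298.    46. ] top [ 400.5 -293.6   46. ]
side mid [236.8 394.6] [ 406.6 -346.4   46. ] top [ 401.2 -341.1   46. ]
```

```bash
python3 -m inch '[0,0,0,0.0016,0.0018,0,1, 0,0,0,0,0,0.03,1, 0,0,0,0,0,0.02,1, 0,0,0,0,0,0.012,1, 0,0,0,0,0,0,1, 0,0,0,0,0,0,1]'
python3 -m inch '[0,0,0,0,0,0.003,1, 0,0,0,0,0,0,1]' | grep -E "pos|contact"
python3 -m inch '[0,0,0,0,0,0.003,1, 0,0,0,0,0,0,1]' | grep -E "pos|contact"
python3 -m inch '[0,0,0,0,0,0.002,1, 0,0,0,0,0,0,1]' | grep -E "pos|contact"
```

```text
time: 9.3
tool_pos: [403.9, -344.0, 73.5]
tcp_rot: [3.141, -0.001, 0.05]
contact_force: [-0.1, 0.3, -0.8]
grip_width: 11.6
finger_force: 30.0
tool_pos: [403.9, -344.2, 71.2]
contact_force: [-0.1, -0.3, 0.9]
tool_pos: [403.5, -343.9, 68.2]
contact_force: [-0.8, 0.7, 0.5]
tool_pos: [403.3, -343.7, 66.3]
contact_force: [0.8, -0.7, 0.2]
```

```bash
for i in 1; do
python3 -m inch '[0,0,0,0,0,0.002,1, 0,0,0,0,0,0,1]' | grep -E "pos|contact"
python3 -m inch '[0,0,0,0,0,0.002,1, 0,0,0,0,0,0,1]' | grep -E "pos|contact"
python3 -m inch '[0,0,0,0,0,0.002,1, 0,0,0,0,0,0,1]' | grep -E "pos|contact"
python3 -m inch '[0,0,0,0,0,0.0015,1, 0,0,0,0,0,0,1]' | grep -E "pos|contact"
done
```

```text
tool_pos: [403.3, -343.7, 64.5]
contact_force: [0.2, 0.1, -0.5]
tool_pos: [403.3, -343.6, 62.9]
contact_force: [-0.2, 0.2, -1.2]
tool_pos: [403.3, -343.6, 61.3]
contact_force: [0.2, -0.1, -0.4]
tool_pos: [403.4, -343.7, 60.2]
contact_force: [-0.7, -0.1, -0.4]
```

```bash
python3 -m inch '[0,0,0,0,0,0.0013,1, 0,0,0,0,0,0,1]' | grep -E "pos|contact"
python3 -m inch '[0,0,0,0,0,0.0013,1, 0,0,0,0,0,0,1]' | grep -E "pos|contact"
python3 -m inch '[0,0,0,0,0,0.0013,1, 0,0,0,0,0,0,1]' | grep -E "pos|contact"
```

```text
tool_pos: [403.4, -343.7, 59.2]
contact_force: [-0.5, -0.8, -0.7]
tool_pos: [403.5, -343.9, 58.9]
contact_force: [-1.2, 1.1, 5.2]
tool_pos: [403.6, -344.2, 58.8]
contact_force: [-2.7, 1.8, 12.8]
```

```bash
python3 -m inch '[0,0,0,0,0,-0.0015,1, 0,0,0,0,0,0,0.43, 0,0,0,0,0,0,0.43, 0,0,0,0,0,0,0.43, 0,0,0,0,0.006,0,0.43, 0,0,0,0,0.006,0,0.43, 0,0,0,0,0.006,0,0.43, 0,0,0,0,0,0,0.43, 0,0,0,0,0,-0.015,0.43, 0,0,0,0,0,-0.03,0.43]'
python3 -m inch '[0,0,0,0,0,-0.04,0.3, 0,0,0,0,0,-0.04,0, 0,0,0,0,0,-0.04,0, 0,0,0,0,0,-0.02,0, 0,0,0,0,0,0,0]'
python3 go.py 652 -16 200 1.694
python3 - <<'E'
from plant import *
import cv2, numpy as np
s=capture("side")["image"][:,:,::-1]; t=capture("top")["image"][:,:,::-1]
cv2.imwrite("pics/x_s2.png",s);cv2.imwrite("pics/x_t2.png",t)
E
```

```text
time: 11.8
tool_pos: [402.7, -356.9, 92.3]
tcp_rot: [-3.137, 0.004, 0.049]
contact_force: [0.4, 0.8, 0.3]
grip_width: 26.0
finger_force: 0.0
time: 12.22
tool_pos: [405.4, -359.7, 210.8]
tcp_rot: [3.135, -0.005, 0.05]
contact_force: [0.8, -0.6, 0.5]
grip_width: 45.7
finger_force: 0.0
az total -1.0962237936078043
shift total [0.3885 0.3587 0.0135] pos [ 405.4282 -359.7269  210.7632] rpy [ 3.1351 -0.005   0.0497] F [ 0.8305 -0.6112  0.4738] w 45.73814262828512 t 12.2167
```

```bash
python3 -m inch '[0,0,-0.08,0,0,0,0, 0,0,-0.08,0,0,0,0, 0,0,-0.08,0,0,0,0, 0,0,-0.08,0,0,0,0, 0,0,-0.08,0,0,0,0, 0,0,-0.08,0,0,0,0, 0,0,-0.08,0,0,0,0, 0,0,-0.08,0,0,0,0, 0,0,-0.08,0,0,0,0, 0,0,-0.08,0,0,0,0]' >/dev/null
python3 -m inch '[0,0,-0.08,0,0,0,0, 0,0,-0.08,0,0,0,0, 0,0,-0.08,0,0,0,0, 0,0,-0.056,0.016,0.015,0,0, 0,0,0,0.031,0.0287,0,0, 0,0,0,0.031,0.0287,0,0, 0,0,0,0.031,0.0287,0,0, 0,0,0,0.031,0.0287,0,0, 0,0,0,0.031,0.0287,0,0, 0,0,0,0.031,0.0287,0,0]' >/dev/null
python3 -m inch '[0,0,0,0.031,0.0287,0,0, 0,0,0,0.031,0.0287,0,0, 0,0,0,0.031,0.0287,0,0, 0,0,0,0.031,0.0287,0,0, 0,0,0,0.031,0.0287,0,0, 0,0,0,0.031,0.0287,0,0, 0,0,0,0.02,0.018,0,0, 0,0,0,0,0,0,0, 0,0,0,0,0,0,0]'
python3 go.py 652.3 -15.8 86 1.694
python3 - <<'E'
import cv2
from plant import *
from h import *
s=capture("side")["image"]; cv2.imwrite("pics/x_s3.png",s[:,:,::-1])
s0=cv2.imread("pics/side0.png")[:,:,::-1]
d=np.abs(s.astype(int)-s0).sum(2)>60
d[:330]=0; d[:,:190]=0; d[:,300:]=0; d[450:]=0
ys,xs=np.nonzero(d); print(len(xs),xs.min(),xs.max(),ys.min(),ys.max())
c=np.array([403,-343.4])
for a in(-15,0,15):
    t=np.tan(np.radians(a)); print(a,proj("side",np.array([[403+dx,-343.4+t*z,5+z] for z in(0,69) for dx in(-30,30)])).round())
E
```

```text
time: 14.73
tool_pos: [664.3, 2.9, 203.7]
tcp_rot: [-3.137, -0.001, 1.696]
contact_force: [0.2, -1.5, 0.5]
grip_width: 45.9
finger_force: 0.0
az total 0.0012569048813132848
shift total [-0.0214 -0.0177  0.1471] pos [664.2686   2.9188 203.6847] rpy [-3.1374 -0.0006  1.6959] F [ 0.1798 -1.5376  0.4931] w 45.85508615170765 t 14.7333
2117 210 299 330 449
-15 [[219. 406.]
 [257. 405.]
 [211. 396.]
 [251. 394.]]
0 [[219. 406.]
 [257. 405.]
 [212. 385.]
 [252. 383.]]
15 [[219. 406.]
 [257. 405.]
 [214. 373.]
 [253. 372.]]
```

```bash
python3 -m inch '[0,0,0,-0.0214,-0.0177,0,0, 0,0,0,0,0,0.035,0, 0,0,0,0,0,0.035,0, 0,0,0,0,0,0.035,0, 0,0,0,0,0,0.03,0, 0,0,0,0,0,0.012,0, 0,0,0,0,0,0,0, 0,0,0,0,0,0,0]'
python3 go.py 652.3 -15.8 86 1.694
```

```text
time: 15.45
tool_pos: [652.8, -17.7, 89.2]
tcp_rot: [-3.141, 0.0, 1.693]
contact_force: [-0.4, -0.0, 0.1]
grip_width: 45.8
finger_force: 0.0
az total -0.000875807859311036
shift total [ 0.0024 -0.0004  0.004 ] pos [652.8227 -17.7076  89.2317] rpy [-3.1414  0.0001  1.6927] F [-0.4013 -0.0387  0.1393] w 45.777417849393 t 15.45
```

```bash
python3 -m inch '[0,0,0,0.0024,0,0.004,0.2, 0,0,0,0,0,0,1, 0,0,0,0,0,0,1, 0,0,0,0,0,0,1, 0,0,0,0,0,0,1, 0,0,0,0,0,0,1, 0,0,0,0,0,0,1]'
python3 -m inch '[0,0,0,0,0,-0.001,1, 0,0,0,0,0,-0.001,1]' | grep -E "pos|contact"
python3 -m inch '[0,0,0,0,0,-0.001,1, 0,0,0,0,0,-0.001,1]' | grep -E "pos|contact"
python3 -m inch '[0,0,0,0,0,-0.001,1, 0,0,0,0,0,-0.001,1]' | grep -E "pos|contact"
python3 -m inch '[0,0,0,0,0,-0.0015,1, 0,0,0,0,0,-0.0015,1]' | grep -E "pos|contact"
python3 -m inch '[0,0,0,0,0,-0.0015,1, 0,0,0,0,0,-0.0015,1]' | grep -E "pos|contact"
python3 -m inch '[0,0,0,0,0,-0.0015,1, 0,0,0,0,0,-0.0015,1]' | grep -E "pos|contact"
python3 -m inch '[0,0,0,0,0,-0.0025,1, 0,0,0,0,0,-0.0025,1]' | grep -E "pos|contact"
python3 -m inch '[0,0,0,0,0,-0.0025,1, 0,0,0,0,0,-0.0025,1]' | grep -E "pos|contact"
python3 -m inch '[0,0,0,0,0,-0.0025,1, 0,0,0,0,0,-0.0025,1]' | grep -E "pos|contact"
python3 -m inch '[0,0,0,0,0,-0.005,1, 0,0,0,0,0,-0.005,1]'
```

```text
time: 16.03
tool_pos: [652.3, -14.9, 85.9]
tcp_rot: [-3.141, 0.0, 1.694]
contact_force: [-2.4, 0.3, 3.8]
grip_width: 11.9
finger_force: 30.0
tool_pos: [652.4, -14.8, 86.5]
contact_force: [0.2, 0.2, -3.8]
tool_pos: [652.3, -14.8, 88.0]
contact_force: [-0.1, -0.4, -8.4]
tool_pos: [652.2, -14.8, 89.4]
contact_force: [0.5, -0.1, -9.5]
tool_pos: [652.4, -14.8, 92.4]
contact_force: [0.2, -0.3, -8.8]
tool_pos: [652.5, -14.9, 95.2]
contact_force: [0.1, 0.0, -8.4]
tool_pos: [652.6, -14.9, 97.8]
contact_force: [-0.3, -1.0, -7.9]
tool_pos: [652.6, -14.9, 101.9]
contact_force: [-0.0, 0.8, -6.8]
tool_pos: [652.8, -14.9, 106.1]
contact_force: [-0.5, 0.2, -7.4]
tool_pos: [653.8, -15.0, 111.3]
contact_force: [0.2, 0.5, -0.3]
time: 17.7
tool_pos: [653.3, -14.9, 119.0]
tcp_rot: [3.139, 0.001, 1.694]
contact_force: [0.6, 0.6, -0.2]
grip_width: 12.0
finger_force: 30.0
```

```bash
python3 -m inch '[0,0,0,0,0,-0.03,1, 0,0,0,0,0,-0.04,1, 0,0,0.04,0,0,-0.03,1, 0,0,0.08,0,0,0,1, 0,0,0.08,0,0,0,1, 0,0,0.08,0,0,0,1, 0,0,0.08,0,0,0,1, 0,0,0.08,0,0,0,1, 0,0,0.08,0,0,0,1, 0,0,0.08,0,0,0,1]' >/dev/null
python3 -m inch '[0,0,0.08,0,0,0,1, 0,0,0.08,0,0,0,1, 0,0,0.08,0,0,0,1, 0,0,0.08,0,0,0,1, 0,0,0.08,0,0,0,1, 0,0,0.08,0,0,0,1, 0,0,0.016,0,0,0,1, 0,0,0,0,0,0,1]' | grep -E "time|pos|rot"
python3 go.py 400.5 -295.5 110 0.053
python3 - <<'E'
import cv2
from plant import *
s=capture("side")["image"][:,:,::-1]
cv2.imwrite("pics/v8.png",cv2.resize(s[325:435,190:300],None,fx=5,fy=5,interpolation=cv2.INTER_CUBIC))
E
```

```text
time: 19.2
tool_pos: [652.9, -14.9, 198.4]
tcp_rot: [3.141, -0.001, 0.051]
az total -0.0010405536126336656
shift total [-0.3337  0.3335  0.1105] pos [652.9183 -14.9023 198.3785] rpy [ 3.1413 -0.0012  0.0514] F [ 0.1314 -0.1981 -0.1   ] w 11.40478173414516 t 19.2
```

View pics/v8.png

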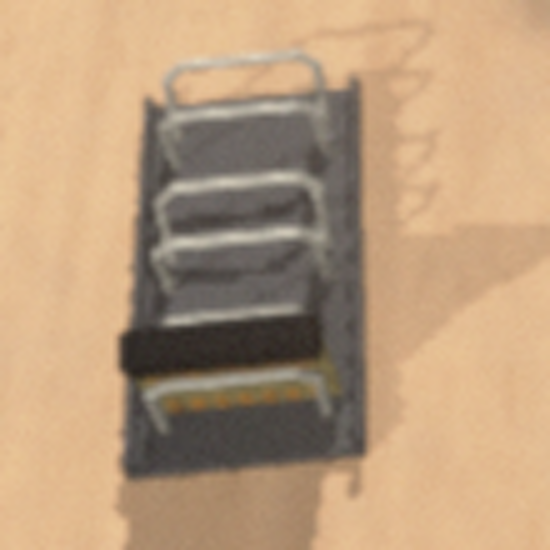

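The card stands in the near slot between the loops at rows 315 and 385. Its strip is at (220,345), so it leans slightly towards −y as planned. Now card b goes to the middle slot.

```bash
python3 -m inch '[0,0,0,-0.0152,0.0152,0,1, 0,0,0,-0.0303,0.0303,0,1, 0,0,0,-0.0303,0.0303,0,1, 0,0,0,-0.0303,0.0303,0,1, 0,0,0,-0.0303,0.0303,0,1, 0,0,0,-0.0303,0.0303,0,1, 0,0,0,-0.0303,0.0303,0,1, 0,0,0,-0.0303,0.0303,0,1, 0,0,0,-0.0303,0.0303,0,1, 0,0,0,-0.0303,0.0303,0,1]' >/dev/null
python3 -m inch '[0,0,0,-0.0303,0.0303,0,1, 0,0,0,-0.0155,0.0155,0,1, 0,0,0,0,0,0.03,1, 0,0,0,0,0,0.04,1, 0,0,0,0,0,0.03,1, 0,0,0,0,0,0,1, 0,0,0,0,0,0,1]' | grep -E "time|pos|rot|cont"
python3 go.py 400.5 -295.5 60 0.053
```

```text
time: 20.67
tool_pos: [399.1, -294.6, 117.5]
tcp_rot: [-3.14, 0.001, 0.052]
contact_force: [-0.1, 0.9, -0.4]
az total -0.0009029717976470527
shift total [0.0017 0.0013 0.0718] pos [ 399.0901 -294.5674  117.4758] rpy [-3.1402  0.0013  0.0516] F [-0.0576  0.8804 -0.3639] w 11.552078840269603 t 20.6667
```

```bash
python3 -m inch '[0,0,0,0.0017,0.0013,0,1, 0,0,0,0,0,0.03,1, 0,0,0,0,0,0.025,1, 0,0,0,0,0,0.012,1, 0,0,0,0,0,0.003,1, 0,0,0,0,0,0,1, 0,0,0,0,0,0,1]' | grep -E "pos|cont"
python3 -m inch '[0,0,0,0,0,0.0013,1, 0,0,0,0,0,0,1]' | grep -E "pos|contact"
python3 -m inch '[0,0,0,0,0,0.0013,1, 0,0,0,0,0,0,1]' | grep -E "pos|contact"
```

```text
tool_pos: [401.5, -296.4, 62.9]
contact_force: [0.0, -0.6, -0.8]
tool_pos: [401.2, -296.2, 61.5]
contact_force: [0.0, 0.0, -0.2]
tool_pos: [400.8, -295.9, 59.8]
contact_force: [0.1, -0.5, -0.2]
```

```bash
python3 -m inch '[0,0,0,0,0,0.0013,1, 0,0,0,0,0,0,1]' | grep -E "pos|contact"
python3 -m inch '[0,0,0,0,0,0.0012,1, 0,0,0,0,0,0,1]' | grep -E "pos|contact"
python3 -m inch '[0,0,0,0,0,0.001,1, 0,0,0,0,0,0,1]' | grep -E "pos|contact"
```

```text
tool_pos: [400.7, -295.7, 58.5]
contact_force: [0.5, 0.6, -0.1]
tool_pos: [400.9, -295.9, 57.8]
contact_force: [0.5, 0.1, 2.9]
tool_pos: [401.0, -296.1, 57.7]
contact_force: [-1.8, 1.3, 8.9]
```

```bash
python3 -m inch '[0,0,0,0,0,-0.0015,1, 0,0,0,0,0,0,0.43, 0,0,0,0,0,0,0.43, 0,0,0,0,0,0,0.43, 0,0,0,0,0.006,0,0.43, 0,0,0,0,0.006,0,0.43, 0,0,0,0,0.006,0,0.43, 0,0,0,0,0,0,0.43, 0,0,0,0,0,-0.015,0.43, 0,0,0,0,0,-0.03,0.43]' | grep -E "pos|cont|width"
python3 -m inch '[0,0,0,0,0,-0.04,0.3, 0,0,0,0,0,-0.04,0, 0,0,0,0,0,-0.04,0, 0,0,-0.016,0,0,-0.015,0, 0,0,-0.08,0,0,0,0, 0,0,-0.08,0,0,0,0, 0,0,-0.08,0,0,0,0, 0,0,-0.08,0,0,0,0, 0,0,-0.08,0,0,0,0, 0,0,-0.08,0,0,0,0]' >/dev/null
python3 -m inch '[0,0,-0.08,0,0,0,0, 0,0,-0.08,0,0,0,0, 0,0,-0.08,0,0,0,0, 0,0,-0.08,0,0,0,0, 0,0,-0.08,0,0,0,0, 0,0,-0.08,0,0,0,0, 0,0,-0.08,0,0,0,0, 0,0,-0.04,0,0,0,0, 0,0,0,0,0,0,0]' | grep -E "time|pos|rot|cont|width"
python3 go.py 642.6 61.2 200 1.694
```

```text
tool_pos: [400.0, -309.1, 92.0]
contact_force: [-0.4, -0.5, 1.0]
grip_width: 26.8
time: 24.5
tool_pos: [401.3, -310.2, 201.9]
tcp_rot: [-3.141, -0.0, 1.696]
contact_force: [0.4, -0.1, -0.0]
grip_width: 45.7
az total 0.0011490584790614378
shift total [0.4237 0.3563 0.0023] pos [ 401.35   -310.2049  201.8736] rpy [-3.1414 -0.0001  1.6957] F [ 0.3791 -0.0719 -0.0243] w 45.73853202267596 t 24.5
```

```bash
python3 -m inch '[0,0,0,0.0163,0.0137,0,0, 0,0,0,0.0326,0.0274,0,0, 0,0,0,0.0326,0.0274,0,0, 0,0,0,0.0326,0.0274,0,0, 0,0,0,0.0326,0.0274,0,0, 0,0,0,0.0326,0.0274,0,0, 0,0,0,0.0326,0.0274,0,0, 0,0,0,0.0326,0.0274,0,0, 0,0,0,0.0326,0.0274,0,0, 0,0,0,0.0326,0.0274,0,0]' >/dev/null
python3 -m inch '[0,0,0,0.0326,0.0274,0,0, 0,0,0,0.0326,0.0274,0,0, 0,0,0,0.0326,0.0274,0,0, 0,0,0,0.0163,0.0137,0,0, 0,0,0,0,0,0.03,0, 0,0,0,0,0,0.04,0, 0,0,0,0,0,0.03,0, 0,0,0,0,0,0,0, 0,0,0,0,0,0,0]' | grep -E "time|pos"
python3 go.py 642.6 61.2 86 1.694
```

```text
time: 26.08
tool_pos: [642.0, 61.2, 120.9]
az total -0.0011948443874028787
shift total [-0.0001  0.0007  0.0437] pos [642.0207  61.2354 120.9334] rpy [-3.1385 -0.0004  1.6922] F [ 0.0464 -0.3947  0.3756] w 45.98040927135352 t 26.0833
```

```bash
python3 -m inch '[0,0,0,0,0.0007,0.03,0, 0,0,0,0,0,0.0135,0.2, 0,0,0,0,0,0,0.4, 0,0,0,0,0,0,1, 0,0,0,0,0,0,1, 0,0,0,0,0,0,1, 0,0,0,0,0,0,1, 0,0,0,0,0,0,1]'
python3 -m inch '[0,0,0,0,0,-0.001,1, 0,0,0,0,0,-0.001,1]' | grep -E "pos|contact"
python3 -m inch '[0,0,0,0,0,-0.001,1, 0,0,0,0,0,-0.001,1]' | grep -E "pos|contact"
python3 -m inch '[0,0,0,0,0,-0.001,1, 0,0,0,0,0,-0.001,1]' | grep -E "pos|contact"
python3 -m inch '[0,0,0,0,0,-0.0015,1, 0,0,0,0,0,-0.0015,1]' | grep -E "pos|contact"
python3 -m inch '[0,0,0,0,0,-0.0015,1, 0,0,0,0,0,-0.0015,1]' | grep -E "pos|contact"
python3 -m inch '[0,0,0,0,0,-0.0015,1, 0,0,0,0,0,-0.0015,1]' | grep -E "pos|contact"
python3 -m inch '[0,0,0,0,0,-0.0025,1, 0,0,0,0,0,-0.0025,1]' | grep -E "pos|contact"
python3 -m inch '[0,0,0,0,0,-0.0025,1, 0,0,0,0,0,-0.0025,1]' | grep -E "pos|contact"
python3 -m inch '[0,0,0,0,0,-0.0025,1, 0,0,0,0,0,-0.0025,1]' | grep -E "pos|contact"
python3 -m inch '[0,0,0,0,0,-0.005,1, 0,0,0,0,0,-0.005,1]'
```

```text
time: 26.75
tool_pos: [643.3, 61.3, 88.4]
tcp_rot: [3.141, 0.0, 1.694]
contact_force: [-2.0, -0.2, 6.2]
grip_width: 12.2
finger_force: 30.0
tool_pos: [643.0, 61.3, 88.6]
contact_force: [-0.5, -0.5, -2.6]
tool_pos: [643.1, 61.4, 89.9]
contact_force: [-0.1, 0.4, -2.7]
tool_pos: [643.1, 61.4, 91.7]
contact_force: [-0.1, -0.2, -3.2]
tool_pos: [643.2, 61.4, 94.3]
contact_force: [-0.4, -0.2, -2.6]
tool_pos: [643.3, 61.4, 96.9]
contact_force: [-0.1, -0.6, -2.4]
tool_pos: [643.3, 61.4, 99.4]
contact_force: [-0.4, 0.6, -1.8]
tool_pos: [643.4, 61.4, 103.5]
contact_force: [1.1, 0.8, -2.5]
tool_pos: [643.5, 61.4, 107.6]
contact_force: [0.2, 0.0, -0.4]
tool_pos: [643.4, 61.4, 111.7]
contact_force: [0.3, -0.4, 0.3]
time: 28.42
tool_pos: [643.3, 61.4, 119.6]
tcp_rot: [3.142, 0.0, 1.694]
contact_force: [0.2, -0.3, -0.4]
grip_width: 11.7
finger_force: 30.0
```

The left clip slips at about 3 N, against 8.5–9.5 N for the other two, so it is the weak one. Its card goes to the third slot.

```bash
python3 -m inch '[0,0,0,0,0,-0.03,1, 0,0,0,0,0,-0.04,1, 0,0,0.04,0,0,-0.03,1, 0,0,0.08,0,0,0,1, 0,0,0.08,0,0,0,1, 0,0,0.08,0,0,0,1, 0,0,0.08,0,0,0,1, 0,0,0.08,0,0,0,1, 0,0,0.08,0,0,0,1, 0,0,0.08,0,0,0,1]' >/dev/null
python3 -m inch '[0,0,0.08,0,0,0,1, 0,0,0.08,0,0,0,1, 0,0,0.08,0,0,0,1, 0,0,0.08,0,0,0,1, 0,0,0.08,0,0,0,1, 0,0,0.08,0,0,0,1, 0,0,0.016,0,0,0,1, 0,0,0,0,0,0,1]' | grep -E "time|pos|rot"
python3 go.py 398 -248 110 0.053
```

```text
time: 29.92
tool_pos: [643.3, 61.4, 199.5]
tcp_rot: [3.141, -0.0, 0.051]
az total -0.0010195726126672373
shift total [-0.3267  0.3699  0.1118] pos [643.2779  61.3657 199.4592] rpy [ 3.1415 -0.0003  0.0515] F [ 0.1035  0.3317 -1.1943] w 11.835304155372436 t 29.9167
```

```bash
python3 -m inch '[0,0,0,-0.0136,0.0154,0,1, 0,0,0,-0.0272,0.0308,0,1, 0,0,0,-0.0272,0.0308,0,1, 0,0,0,-0.0272,0.0308,0,1, 0,0,0,-0.0272,0.0308,0,1, 0,0,0,-0.0272,0.0308,0,1, 0,0,0,-0.0272,0.0308,0,1, 0,0,0,-0.0272,0.0308,0,1, 0,0,0,-0.0272,0.0308,0,1, 0,0,0,-0.0272,0.0308,0,1]' >/dev/null
python3 -m inch '[0,0,0,-0.0272,0.0308,0,1, 0,0,0,-0.0272,0.0308,0,1, 0,0,0,-0.014,0.016,0,1, 0,0,0,0,0,0.03,1, 0,0,0,0,0,0.04,1, 0,0,0,0,0,0.03,1, 0,0,0,0,0,0,1, 0,0,0,0,0,0,1]' | grep -E "time|pos|rot|cont"
python3 -m inch '[0,0,0,0,0,0.03,1, 0,0,0,0,0,0.02,1, 0,0,0,0,0,0.012,1, 0,0,0,0,0,0,1, 0,0,0,0,0,0,1]' | grep -E "time|pos|rot|cont"
python3 -m inch '[0,0,0,0,0,0.003,1, 0,0,0,0,0,0,1]' | grep -E "pos|cont"
```

```text
time: 31.42
tool_pos: [396.5, -247.2, 119.0]
tcp_rot: [-3.14, 0.001, 0.052]
contact_force: [0.2, -0.2, -0.8]
time: 31.83
tool_pos: [397.5, -247.9, 70.6]
tcp_rot: [3.141, -0.001, 0.051]
contact_force: [-0.5, -0.6, -0.8]
tool_pos: [397.4, -247.9, 68.0]
contact_force: [0.7, 0.2, -1.0]
```

```bash
python3 -m inch '[0,0,0,0,0,0.004,1, 0,0,0,0,0,0.0015,1, 0,0,0,0,0,0,1]' | grep -E "pos|cont"
python3 -m inch '[0,0,0,0,0,0.0013,1, 0,0,0,0,0,0,1]' | grep -E "pos|contact"
python3 -m inch '[0,0,0,0,0,0.0013,1, 0,0,0,0,0,0,1]' | grep -E "pos|contact"
python3 -m inch '[0,0,0,0,0,0.0013,1, 0,0,0,0,0,0,1]' | grep -E "pos|contact"
```

```text
tool_pos: [396.8, -247.4, 62.7]
contact_force: [0.6, 0.0, 0.6]
tool_pos: [396.8, -247.4, 61.6]
contact_force: [-0.2, 0.3, 0.1]
tool_pos: [396.8, -247.4, 60.5]
contact_force: [-1.0, -1.5, 0.2]
tool_pos: [397.0, -247.7, 60.4]
contact_force: [-2.1, 1.6, 8.5]
```

```bash
python3 -m inch '[0,0,0,0,0,-0.0015,1, 0,0,0,0,0,0,0.43, 0,0,0,0,0,0,0.43, 0,0,0,0,0,0,0.43, 0,0,0,0,0.006,0,0.43, 0,0,0,0,0.006,0,0.43, 0,0,0,0,0.006,0,0.43, 0,0,0,0,0,0,0.43, 0,0,0,0,0,-0.015,0.43, 0,0,0,0,0,-0.03,0.43]' | grep -E "pos|cont|width"
python3 -m inch '[0,0,0,0,0,-0.04,0.43, 0,0,0,0,0,-0.04,0.6, 0,0,-0.024,0,0,-0.02,1, 0,0,-0.023,0,0,0,1, 0,0,0,0,0,0,1]' | grep -E "time|pos|rot|cont|width"
python3 go.py 596.2 55.3 60 0.123
```

```text
tool_pos: [396.1, -260.9, 95.1]
contact_force: [0.6, 0.4, -0.7]
grip_width: 26.2
time: 34.0
tool_pos: [397.9, -262.3, 178.0]
tcp_rot: [3.139, -0.002, 0.121]
contact_force: [-0.5, 1.4, -0.2]
grip_width: 4.5
az total -0.001135705210385159
shift total [ 0.2947 -0.3636  0.1475] pos [ 397.9406 -262.2983  178.0378] rpy [ 3.1395 -0.0018  0.1213] F [-0.5126  1.3659 -0.1959] w 4.535298627089077 t 34.0
```

```bash
python3 -m inch '[0,0,0,0.0123,-0.0152,0,1, 0,0,0,0.0246,-0.0303,0,1, 0,0,0,0.0246,-0.0303,0,1, 0,0,0,0.0246,-0.0303,0,1, 0,0,0,0.0246,-0.0303,0,1, 0,0,0,0.0246,-0.0303,0,1, 0,0,0,0.0246,-0.0303,0,1, 0,0,0,0.0246,-0.0303,0,1, 0,0,0,0.0246,-0.0303,0,1, 0,0,0,0.0246,-0.0303,0,1]' >/dev/null
python3 -m inch '[0,0,0,0.0246,-0.0303,0,1, 0,0,0,0.0246,-0.0303,0,1, 0,0,0,0.0118,-0.0151,0,1, 0,0,0,0,0,0.03,1, 0,0,0,0,0,0.04,1, 0,0,0,0,0,0.04,1, 0,0,0,0,0,0.03,1, 0,0,0,0,0,0.008,1, 0,0,0,0,0,0,1, 0,0,0,0,0,0,1]' | grep -E "time|pos|rot|cont"
python3 go.py 596.2 55.3 26 0.123
python3 - <<'E'
from plant import *
import cv2, numpy as np
M=np.zeros((500,800,3),np.uint8)
s=capture("side")["image"][:,:,::-1]; t=capture("top")["image"][:,:,::-1]
cv2.imwrite("pics/x_t9.png",t);cv2.imwrite("pics/x_s9.png",s)
r=lambda i,x,y,w,h,k: cv2.resize(i[y:y+h,x:x+w],None,fx=k,fy=k,interpolation=cv2.INTER_CUBIC)
M[:500,:500]=r(s,310,190,100,100,5); M[:300,500:800]=r(s,195,330,100,100,3)
cv2.imwrite("pics/v9.png",M)
E
```

```text
time: 35.67
tool_pos: [597.1, 55.1, 58.8]
tcp_rot: [3.141, -0.0, 0.12]
contact_force: [1.0, 0.5, 0.7]
az total -0.0022169204134237694
shift total [-0.0011 -0.0004  0.041 ] pos [597.0906  55.1105  58.7701] rpy [ 3.1415 -0.0001  0.1197] F [1.0075 0.5221 0.6544] w 0.1450108892702802 t 35.6667
```

View pics/v9.png

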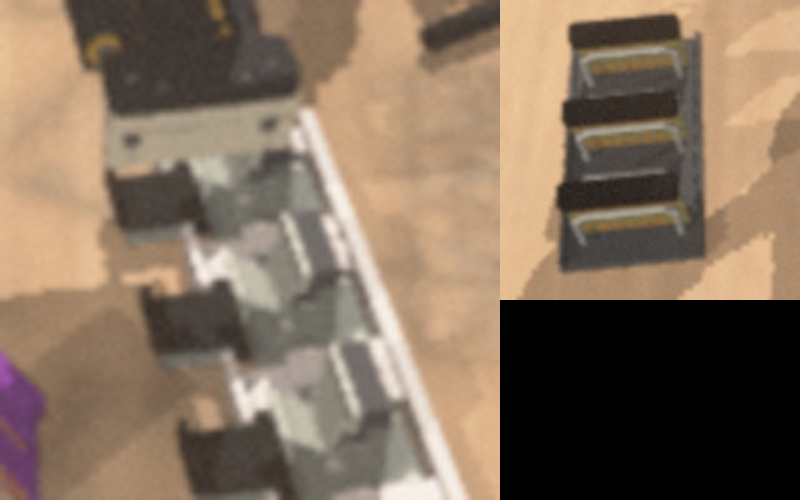

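All three cards stand in their slots, with strips at (625,30), (620,108) and (617,190). The gripper hovers over the left tab at (155,195), so I descend and press.

```bash
python3 -m inch '[0,0,0,-0.001,0,0.02,1, 0,0,0,0,0,0.012,1, 0,0,0,0,0,0.005,1, 0,0,0,0,0,0,1, 0,0,0,0,0,0,1]' | grep -E "pos|cont"
python3 -m inch '[0,0,0,0,0,0.003,1, 0,0,0,0,0,0,1]' | grep -E "pos|cont"
python3 -m inch '[0,0,0,0,0,0.003,1, 0,0,0,0,0,0,1]' | grep -E "pos|cont"
python3 -m inch '[0,0,0,0,0,0.003,1, 0,0,0,0,0,0,1]' | grep -E "pos|cont"
```

```text
tool_pos: [596.2, 55.1, 29.3]
contact_force: [-0.3, -0.1, -0.1]
tool_pos: [596.2, 55.1, 26.7]
contact_force: [-0.3, -0.9, -0.5]
tool_pos: [596.3, 55.1, 24.3]
contact_force: [-0.6, 0.3, 3.0]
tool_pos: [596.3, 55.1, 21.8]
contact_force: [-0.3, 0.1, 3.6]
```

```bash
python3 -m inch '[0,0,0,0,0,0.0025,1, 0,0,0,0,0,0.0012,1, 0,0,0,0,0,0,1]' | grep -E "pos|cont"
python3 -m inch '[0,0,0,-0.003,0,0,1, 0,0,0,-0.003,0,0,1, 0,0,0,0,0,0,1]' | grep -E "pos|cont"
python3 -m inch '[0,0,0,-0.004,0,0,1, 0,0,0,-0.005,0,0,1, 0,0,0,0,0,0,1]' | grep -E "pos|cont"
```

```text
tool_pos: [596.3, 55.1, 18.8]
contact_force: [0.8, -0.1, 4.2]
tool_pos: [591.8, 54.5, 19.2]
contact_force: [4.5, 0.6, 3.7]
tool_pos: [583.5, 53.6, 18.8]
contact_force: [3.4, -0.1, 4.4]
```

```bash
python3 -m inch '[0,0,0,-0.0085,0,0,1, 0,0,0,-0.0085,0,0,1, 0,0,0,-0.0085,0,0,1, 0,0,0,-0.0085,0,0,1, 0,0,0,-0.0085,0,0,1, 0,0,0,-0.0085,0,0,1]' | grep -E "pos|cont"
python3 -m inch '[0,0,0,-0.0085,0,0,1, 0,0,0,-0.0085,0,0,1, 0,0,0,-0.0085,0,0,1, 0,0,0,-0.006,0,0,1, 0,0,0,0,0,0,1, 0,0,0,0,0,0,1]' | grep -E "pos|cont"
```

```text
tool_pos: [542.9, 48.7, 18.7]
contact_force: [4.7, 1.1, 4.2]
tool_pos: [516.7, 45.7, 18.3]
contact_force: [-2.2, -0.8, 5.1]
```

```bash
python3 -m inch '[0,0,0,0,0,-0.015,1, 0,0,0,0,0,-0.03,1, 0,0,0,0,0,-0.04,0, 0,0,0,0,0,-0.03,-0.6, 0,0,0,0.014,0,0,-0.6, 0,0,0,0.03,0,0,-0.6, 0,0,0,0.0298,0,0,-0.6, 0,0,0,0,0,0,-0.6, 0,0,0,0,0,0,-0.6]' | grep -E "time|pos|cont|width"
python3 go.py 575.3 52.9 60 0.123
python3 - <<'E'
from plant import *
import cv2
for n in("side","top"): cv2.imwrite(f"pics/x_{n}10.png",capture(n)["image"][:,:,::-1])
from h import *
np.set_printoptions(precision=1,suppress=True)
# expected pixel of tab of clip: colour test of the black pad along rack x in the side view
s=cv2.imread("pics/x_side10.png").sum(2)
c=np.array([575.3,52.9]);u=np.array([.9925,.1227]);v=np.array([-.1227,.9925])
for d in range(-84,-36,3):
    q=[[*(c+d*u+w*v),14.5] for w in(-12,-6,0,6,12)]
    p=proj("side",np.array(q)).round().astype(int); print(d,[int(s[y,x]) for x,y in p])
E
```

```text
time: 39.18
tool_pos: [576.1, 53.0, 109.0]
contact_force: [0.3, -0.5, -0.4]
grip_width: 42.7
az total -0.0015934323505260768
shift total [-0.001  -0.      0.0613] pos [576.1018  52.9883 109.0443] rpy [-3.1411  0.0043  0.1206] F [ 0.2727 -0.4657 -0.3638] w 42.69304152094298 t 39.1833
-84 [490, 491, 489, 490, 478]
-81 [416, 463, 477, 482, 482]
-78 [360, 423, 470, 466, 483]
-75 [284, 323, 254, 356, 330]
-72 [185, 209, 198, 195, 212]
-69 [185, 189, 186, 193, 211]
-66 [199, 196, 201, 186, 211]
-63 [210, 196, 193, 212, 209]
-60 [198, 202, 204, 201, 221]
-57 [207, 196, 203, 202, 219]
-54 [196, 204, 207, 207, 254]
-51 [205, 211, 196, 203, 251]
-48 [196, 212, 201, 210, 227]
-45 [162, 202, 215, 195, 218]
-42 [171, 184, 210, 214, 210]
-39 [177, 181, 209, 252, 294]
```

```bash
python3 -m inch '[0,0,0,-0.001,0,0,-0.6, 0,0,0,0,0,0,-0.6, 0,0,0,0,0,0.015,-0.6, 0,0,0,0,0,0.015,-0.6, 0,0,0,0,0,0.015,-0.6, 0,0,0,0,0,0,-0.6]' | grep -E "time|pos|cont|width"
python3 -m inch '[0,0,0,0,0,0.025,-0.6, 0,0,0,0,0,0.02,-0.6, 0,0,0,0,0,0.006,-0.6, 0,0,0,0,0,0,-0.6, 0,0,0,0,0,0,-0.6]' | grep -E "time|pos|cont|width"
```

```text
time: 39.78
tool_pos: [574.3, 52.7, 72.6]
contact_force: [-1.0, -0.4, -0.9]
grip_width: 73.4
time: 40.2
tool_pos: [576.6, 52.7, 34.6]
contact_force: [-0.8, 0.2, 1.0]
grip_width: 73.5
```

```bash
python3 -m inch '[0,0,0,-0.001,0,0.0025,0, 0,0,0,0,0,0,1, 0,0,0,0,0,0,1, 0,0,0,0,0,0,1, 0,0,0,0,0,0,1, 0,0,0,0,0,0,1, 0,0,0,0,0,0,1]'
python3 -m inch '[0,0,0,0,0,-0.004,1, 0,0,0,0,0,-0.01,1, 0,0,0,0,0,-0.015,1, 0,0,0,0,0,-0.02,1, 0,0,0,0,0,-0.025,1, 0,0,0,0,0,-0.025,1, 0,0,0,0,0,0,1, 0,0,0,0,0,0,1]'
```

```text
time: 40.78
tool_pos: [575.7, 52.9, 32.1]
tcp_rot: [-3.142, -0.001, 0.12]
contact_force: [0.2, 0.3, 1.8]
grip_width: 37.7
finger_force: 30.0
time: 41.45
tool_pos: [575.9, 52.6, 111.8]
tcp_rot: [3.141, -0.002, 0.12]
contact_force: [-0.4, 0.1, -4.1]
grip_width: 37.7
finger_force: 30.0
```

```bash
python3 -m inch '[0,0,-0.066,0,0,0,1, 0,0,-0.067,0,0,0,1, 0,0,0,0,0,0,1]' | grep rot
python3 go.py 471.7 321.8 60 0.32
```

```text
tcp_rot: [-3.141, 0.003, 0.323]
az total 0.0022074164963118057
shift total [-0.016  -0.3597  0.0616] pos [574.3826  52.6452 109.2761] rpy [-3.1406  0.0031  0.3233] F [ 0.036   0.4903 -3.5936] w 37.567902259229186 t 41.7
```

```bash
python3 -m inch '[0,0,0,-0.0008,-0.018,0,1, 0,0,0,-0.0016,-0.036,0,1, 0,0,0,-0.0016,-0.036,0,1, 0,0,0,-0.0016,-0.036,0,1, 0,0,0,-0.0016,-0.036,0,1, 0,0,0,-0.0016,-0.036,0,1, 0,0,0,-0.0016,-0.036,0,1, 0,0,0,-0.0016,-0.036,0,1, 0,0,0,-0.0016,-0.036,0,1, 0,0,0,-0.0016,-0.036,0,1]' >/dev/null
python3 -m inch '[0,0,0,-0.0008,-0.018,0,1, 0,0,0,0,0,0,1, 0,0,0,0,0,0,1, 0,0,0,0,0,0.02,1, 0,0,0,0,0,0.03,1, 0,0,0,0,0,0.015,1, 0,0,0,0,0,0,1, 0,0,0,0,0,0,1]' | grep -E "time|pos|cont|rot"
python3 go.py 471.7 321.8 36 0.32
```

```text
time: 43.2
tool_pos: [472.7, 321.0, 58.4]
tcp_rot: [3.141, 0.002, 0.318]
contact_force: [0.1, 0.0, -3.8]
az total -0.0015711058158342321
shift total [-0.0009 -0.0014  0.028 ] pos [472.7228 320.9589  58.3738] rpy [3.141  0.0021 0.3176] F [ 0.0682  0.0166 -3.8015] w 37.87627889977027 t 43.2
```

```bash
python3 -m inch '[0,0,0,0,0,0.012,1, 0,0,0,0,0,0.006,1, 0,0,0,0,0,0,1]' | grep -E "pos|cont"
python3 -m inch '[0,0,0,0,0,0.004,1, 0,0,0,0,0,0.0025,1, 0,0,0,0,0,0,1]' | grep -E "pos|cont"
python3 -m inch '[0,0,0,0,0,0.0015,1, 0,0,0,0,0,0,1]' | grep -E "pos|cont"
python3 -m inch '[0,0,0,0,0,0.0012,1, 0,0,0,0,0,0,1]' | grep -E "pos|cont"
```

```text
tool_pos: [472.5, 321.6, 43.9]
contact_force: [-0.2, -0.4, -2.5]
tool_pos: [472.7, 322.0, 39.2]
contact_force: [0.2, -0.3, -4.2]
tool_pos: [472.8, 322.1, 38.2]
contact_force: [0.2, -0.7, -4.3]
tool_pos: [472.8, 322.1, 37.2]
contact_force: [-0.2, -0.7, -3.9]
```

```bash
python3 -m inch '[0,0,0,0,0,0.001,1, 0,0,0,0,0,0,1]' | grep -E "pos|cont"
python3 -m inch '[0,0,0,0,0,0.001,1, 0,0,0,0,0,0,1]' | grep -E "pos|cont"
python3 -m inch '[0,0,0,0,0,0,0.1, 0,0,0,0,0,0,-0.05, 0,0,0,0,0,0,-0.05, 0,0,0,0,0,0,-0.05, 0,0,0,0,0,-0.01,-0.05, 0,0,0,0,0,-0.025,-0.05, 0,0,0,0,0,-0.04,-0.05, 0,0,0,0,0,-0.04,-0.05, 0,0,0,0,0,-0.04,-0.05, 0,0,0,0,0,0,-0.05]'
```

```text
tool_pos: [472.8, 322.0, 36.4]
contact_force: [-0.2, 0.6, -4.0]
tool_pos: [472.9, 322.1, 36.1]
contact_force: [-0.4, -1.4, 1.1]
time: 45.2
tool_pos: [475.9, 323.7, 167.1]
tcp_rot: [-3.14, -0.012, 0.32]
contact_force: [1.1, 0.8, 1.0]
grip_width: 48.0
finger_force: 0.0
```

```bash
python3 -m inch '[0,0,0,-0.03,0,-0.03,0, 0,0,0,-0.04,0,-0.03,0, 0,0,0,-0.03,0,0,0, 0,0,0,0,0,0,0, 0,0,0,0,0,0,0]'
python3 - <<'E'
from plant import *
import cv2, numpy as np
M=np.zeros((600,800,3),np.uint8)
s=capture("side")["image"][:,:,::-1]; t=capture("top")["image"][:,:,::-1]
r=lambda i,x,y,w,h,k: cv2.resize(i[y:y+h,x:x+w],None,fx=k,fy=k,interpolation=cv2.INTER_CUBIC)
M[:300,:400]=r(s,235,130,80,60,5); M[:300,400:]=r(t,120,235,100,75,4)
M[300:600,:400]=r(s,310,190,100,75,4) if 0 else cv2.resize(s[185:305,315:475],(400,300),interpolation=cv2.INTER_CUBIC)
M[300:600,400:]=cv2.resize(s[320:440,180:340],(400,300),interpolation=cv2.INTER_CUBIC)
cv2.imwrite("pics/v10.png",M)
E
```

```text
time: 45.62
tool_pos: [396.4, 296.9, 208.5]
tcp_rot: [-3.141, -0.001, 0.32]
contact_force: [0.6, 0.1, -0.1]
grip_width: 46.0
finger_force: 0.0
```

View pics/v10.png

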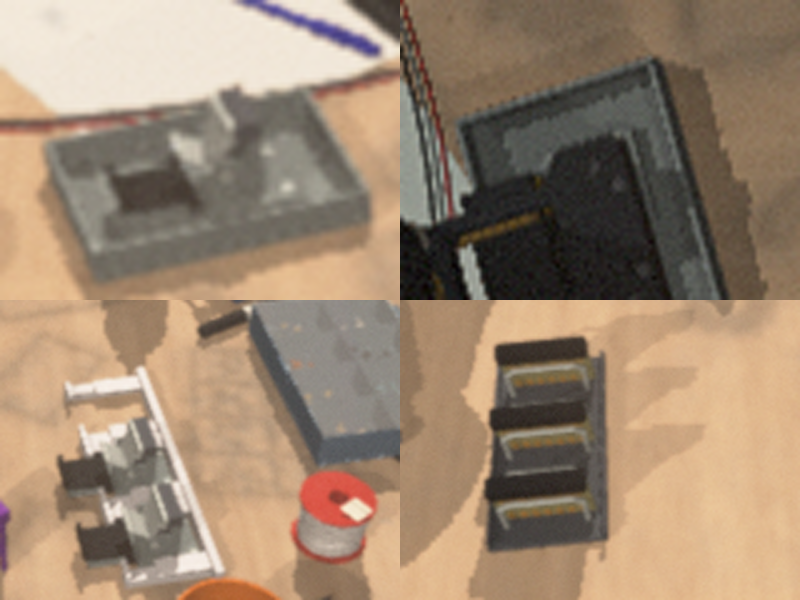

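The weak clip stands upright in the tray, with its tab at (155,190) and spine at (225,130). The other two clips are home in their bays, and the three cards stand in the stand. I'm handing in.

```bash
python3 -c "
from plant import *
print(close_job())"
```

```text
the job is handed in; nothing more can be done
None
```

The job is handed in, with no verdict returned: the left clip was the weak one (about 3 N against 8–9 N for the other two) and now stands upright in the repair tray, the three cards stand one to a slot in the card stand, and the two sound clips are home in their bays.

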